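Fold the vial flap down and shut the cool box

ROBOT

A 6-joint arm with a two-finger parallel gripper is mounted at the origin on a cart in front of the work surface, level with it; the furniture and walls round the work are solid. World frame = base frame: x ahead of the robot, y to its left, z up, the work surface at z = 0. Lengths are in m, angles in rad, forces in N, time in s.
With the tool pointing down it reaches from about 0.25 to 0.775 m from the base axis. Payload 4 kg.
Tool frame: the origin (TCP) lies at the very end of the fingers, on their centre line; the grasp point (between the pads) lies 19 mm behind it (robot.hold_point_z is the distance from the TCP to the grasp point, in m); z points along the fingers, y is the line along which they close (so a half turn about z gives the same grasp; the last joint's range is limited). The gripper opens to 94 mm and grips with 3 to 60 N. Pads are 16 mm wide; open, the fingers measure 119 mm over their backs; the gripper's body (75 mm by 177 mm) begins 78 mm behind the grasp point.
Start: joints at [-1.318, 0.087, 1.371, -0, 1.684, -0.103], TCP at [0.192, -0.516, 0.206] pointing down, gripper open.
Joint ranges: [-3.1, 3.1], [-0.76, 2.03], [0.27, 2.55], [-1.08, 4.22], [0.17, 2.65], [-2.57, 2.57]. Speed limits (rad/s): [2.79, 2.79, 3.14, 3.14, 3.14, 3.14].

INTERFACE

Orientations are given as [roll, pitch, yaw] about the fixed x, y, z axes, in that order (R = Rz(yaw) Ry(pitch) Rx(roll)).
In Python, from bench import robot gives the robot as it stands.
- The arm moves only by the tool carry_out, never from a script. Its argument "steps" is a list of rows, each a list of 3 entries, a list of its own where there are three numbers: the shift along the tool's x, y, z in m, then the turn about the tool's z in units of 10 degrees (1.0 is 10 degrees), then the closure, from -1 (fully open) to 1 (shut). In form: [[[tx, ty, tz], roll, jaw], ...]. A call has 1 to 10 rows; each row is the pose to reach, as a shift and turn from the pose commanded when the call began, along the tool's axes at that moment; what a row does not reach only later rows make up. A row lasts 1/8 s, in which the tool goes at most 62.5 mm and 10.7 degrees, less where a joint would pass 70% of its speed; a pose out of reach is approached as far as the arm can. A call with a gripper value outside its range is refused whole. The fingers move at their own pace and stop on an object; the grip force is fixed at half the most. Time passes only in rows, so rows that repeat a pose let the fingers close. It gives the time, the measured TCP pose, the force, the opening and the grip force at its end, in the units of the state.
- robot.get_obs(): the state, without advancing time (a new reading comes with each control period).
- robot.snapshot(name): name is "side" or "top"; returns a dict with "image" (420x560x3 uint8, red, green, blue), "z_map" (420x560 float32, m along the optical axis (not along the pixel's ray), 0 where there is no reading), "mtx" (3x3 intrinsics, pixels), "R" (3x3) and "t" (3): a world point X has camera coordinates R X + t. Camera axes: x right, y down, z forward; pixel columns grow to the right and rows downward; lengths in m; the calibration is good to about 2 mm. A picture is of the moment at which its call begins.
- robot.close_job(): hands the job in; it is judged then, once.
The state is a dict: "time": time; "joint_positions": joint angles; "qvel": joint speeds; "joint_torque": joint torques, N m; "tool_pos": TCP position; "ee_rot": TCP orientation; "wrist_force": force on the tool from outside, world axes, zero at the start; "wrist_torque": the same for the moment, N m; "width": finger opening in m; "finger_force": force on a finger pad.
Only numpy, scipy, OpenCV 4.12 (cv2) and the standard library are available. Lean on these libraries where they do the work, as an engineer would, in place of code of your own. Each camera call takes 0.05 s, during which the arm holds its last target. There are 200 camera calls.

TASK

Get the vial cool box ready to go: with the fingertips, push the upright inner flap down until it lies flat over the vials, and only then push the open cover over until it is fully shut. Only push, gently: do not pinch or lift anything, do not shove the box out of its place, and leave the vials, jar, beaker and other things around it alone.

Things in the scene. Friction and masses are not known exactly. Their poses are not given: they have to be found in the camera images.
- cool_box: open insulated box for sample vials, 144 x 210 x 75 mm (its own x, y, z), 10 mm walls, about 3 kg, standing free on the worktop; origin at the centre of its underside. Its own x runs along both hinges and points roughly away from the robot, its own y points roughly to the robot's left (box turned up to 0.6 rad either way). Inside, a metal block with short vials takes up the right part, a cold pack the left part.
- flap (a joint): hinge of the inner retaining flap: 0 = folded down flat over the vials (stop), about 1.57 = upright, 1.75 = stop, leaning outward over the right wall. The stiff hinge keeps it where it is left; moving it takes about 1 to 2 N near its free edge. The flap is a flat metal plate, 118 mm along the hinge x 125 mm long x 4 mm thick, with a small lip on its free edge; lying down its upper face is at height 66 mm and its free edge points to the box's +y.
- flap_hinge (a point): point on the flap's outer face (the upper face when it is down) at its hinged edge, half-way along the hinge; 4 mm off the hinge axis, which runs along the box's x through (0, -88, 62) mm of the box's frame, just inside the right wall
- flap_edge (a point): point on the flap's outer face at the middle of its free edge, 125 mm from the hinge; moves with the flap
- cover (a joint): hinge of the box's cover: 0 = shut flat on the rim (stop), about 1.57 = upright, 1.95 = stop, leaning outward to the left. The stiff hinge keeps it where it is left, it does not fall shut; moving it takes about 2 to 4 N near its free edge. The cover is a flat panel, 144 mm along the hinge x 210 mm long x 12 mm thick, with a small tongue on its free edge; shut, its upper face is at height 88 mm.
- cover_hinge (a point): point on the cover's outer face (the upper face when it is shut) at its hinged edge, half-way along the hinge; 12 mm off the hinge axis, which runs along the box's x through (0, 105, 76) mm of the box's frame, on top of the left wall
- cover_edge (a point): point on the cover's outer face at the middle of its free edge, 210 mm from the hinge; moves with the cover
- headspace_vial_1: tall narrow capped glass vial, 23 x 23 x 77 mm, loose, a bystander to leave alone; origin at the centre of its underside
- headspace_vial_2: second tall narrow capped glass vial, 23 x 23 x 77 mm, loose, a bystander to leave alone; origin at the centre of its underside
- septa_jar: small round screw-lid jar, 39 x 39 x 47 mm, loose, a bystander to leave alone; origin at the centre of its underside
- beaker_50: small glass beaker, 48 x 46 x 58 mm, loose, a bystander to leave alone; origin at the centre of its underside
- timer: flat laboratory timer lying on its back, 62 x 70 x 19 mm, loose, a bystander to leave alone; origin at the centre of its underside
- tweezers: pair of tweezers lying flat, 15 x 127 x 9 mm, loose, a bystander to leave alone; origin at the centre of its underside

How it is judged:
On the way, in this order (a step that is already met when the one before it is completed fails the run):
1. the flap is folded down flat while the cover is still open (value of joint flap below 0.06 rad and value of joint cover above 1.1 rad), for 0.2 s.
2. the cover is shut over the folded flap (value of joint flap below 0.06 rad and value of joint cover below 0.05 rad), for 0.2 s.
At the end, for the whole second after the job is handed in: The flap lies flat (within 0.06 rad) under the shut cover (within 0.05 rad of its stop, at rest); the box stands flat within 30 mm of where it was, and each bystander within 20 mm (all of step 2 and distance of cool_box from where it was at the start of the episode below 0.03 m and distance of each of headspace_vial_1, headspace_vial_2, septa_jar, beaker_50, timer, tweezers from where it was at the start of the episode below 0.02 m and velocity of joint cover below 0.05 rad/s and angle between cool_box's own z axis and vertical below 0.03 rad); the robot touches nothing.
It fails at once if the cover comes down while the flap is still up (value of joint flap above 0.2 rad and value of joint cover below 1.1 rad).
It fails at once if the flap or the cover is pinched between the fingers ((contact force between the fingers and flap above 1 N and z of the grasp point in the frame of flap_edge between -0.009 and 0.004 m and y of the grasp point in the frame of flap_edge below 0.004 m) or (contact force between the fingers and cover above 1 N and z of the grasp point in the frame of cover_edge between -0.014 and 0.002 m and y of the grasp point in the frame of cover_edge above -0.012 m)).
It fails at once if the flap or the cover is pushed roughly (over 60 N) (contact force between the fingers and flap above 60 N or contact force between the fingers and cover above 60 N).
It fails at once if the box is shoved, lifted or tipped (distance of cool_box from where it was at the start of the episode above 0.03 m or angle between cool_box's own z axis and vertical above 0.1 rad).
It fails at once if a bystander is moved, lifted or knocked over (distance of any of headspace_vial_1, headspace_vial_2, septa_jar, beaker_50, timer, tweezers from where it was at the start of the episode above 0.02 m or angle between any of headspace_vial_1, headspace_vial_2, septa_jar, beaker_50's own z axis and vertical above 0.35 rad).
It also fails if it takes over 64 s, if anything falls off the work surface, if the arm or the gripper's body presses on something with over 40 N, if the wrist force passes 120 N, or if a joint passes its speed limit or range.

## Working session

There is one attempt and no reset: what is moved stays moved. The work goes in short steps, Python scripts to look and compute and a tool call to move; the robot and the scene stay as the last step left them, time stands still between calls to the robot, and variables do not carry over. Pictures are saved under pics/ and viewed, at most 10 in all, crops included, and the job is handed in when it is done.

Besides the shell and the picture viewer there is one more tool, called after "Emit:" in YAML: its name, and indented under it one key for each argument. carry_out: Moves the arm, as the interface text tells. Its arguments: {"type":"object","properties":{"steps":{"type":"array","items":{"type":"array"}}},"required":["steps"]}

```bash
mkdir -p pics; ls; python3 - <<'E'
from bench import robot
import cv2, numpy as np
o=robot.get_obs(); print(o)
for n in ("side","top"):
    s=robot.snapshot(n); cv2.imwrite(f"pics/{n}0.png",s["image"][:,:,::-1]); np.savez(f"{n}0.npz",**s)
    print(n,s["mtx"].tolist(),s["R"].tolist(),s["t"].tolist(), "cam",(-s["R"].T@s["t"]).tolist())
E
```

```text
pics
{'time': 0.0, 'joint_positions': array([-1.31814406e+00,  8.79327995e-02,  1.37221272e+00, -3.19473602e-05,
        1.68359401e+00, -1.03077869e-01]), 'qvel': array([ 1.33103754e-03,  7.53384789e-04, -1.79691472e-04, -2.60701365e-05,
        4.58434655e-04, -1.13500914e-03]), 'joint_torque': array([ 7.88260422e-05, -3.40182245e+01, -3.02424824e+01,  7.17198174e-02,
        3.30691575e-02, -1.74865231e-04]), 'tool_pos': array([ 0.19141288, -0.51504463,  0.20433738]), 'ee_rot': array([-3.13945390e+00, -1.89320333e-04,  3.55726367e-01]), 'wrist_force': array([-0.44116412,  0.06606739,  0.91950829]), 'wrist_torque': array([ 0.00283196, -0.02946872,  0.02300025]), 'finger_force': 0.0, 'width': 0.09378225172872307}
side [[415.4851809018869, 0.0, 287.8962356810301], [0.0, 415.4851809018869, 215.5046031790143], [0.0, 0.0, 1.0]] [[0.4272930005144781, -0.9040011103185961, 0.014236722027188198], [-0.4293602539376515, -0.2167524938473791, -0.8767372062080732], [0.7956572528733271, 0.3685109889184949, -0.4807589697513541]] [-0.30621557726071263, 0.2974017274797661, 1.0406142829692229] cam [-0.5694360476438275, -0.5958344542344749, 0.7653873163147483]
top [[489.68371826085837, 0.0, 280.4080902295529], [0.0, 489.68371826085837, 210.30077127593813], [0.0, 0.0, 1.0]] [[-0.011998723777878173, -0.9999198334058558, -0.004044426944365435], [-0.9892930598917774, 0.012459352245868714, -0.1454097871244493], [0.14544852105699277, 0.0022563916369937186, -0.9893632479626047]] [-0.05774773204461546, 0.5351112145337408, 1.2706087057341604] cam [0.3438807546317141, -0.06727723257571835, 1.33467040730451]
```

View pics/top0.png

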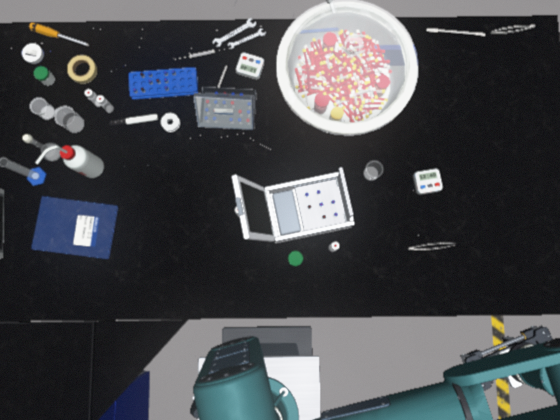

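View pics/side0.png

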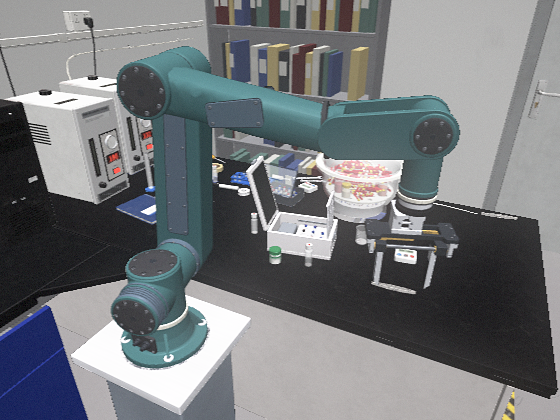

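The top view shows the box around pixel (310,207), with the cover open to the left (240–270, 175–240) and the flap upright at (347,195). The jar is at (296,258), vials at (335,246) and probably (239,208), and the beaker at (373,170). The side view shows the second vial at (254,223), behind the cover.

```bash
cat > h.py <<'E'
import numpy as np
def cloud(s):
    z=s["z_map"]; v,u=np.mgrid[:z.shape[0],:z.shape[1]]
    K=s["mtx"]; c=np.stack([(u-K[0,2])/K[0,0]*z,(v-K[1,2])/K[1,1]*z,z],-1)
    return (c-s["t"])@s["R"]
E
python3 - <<'E'
from h import *
import cv2
s=np.load("top0.npz"); P=cloud(s)
im=s["image"][150:280,215:395]; cv2.imwrite("pics/c0.png",cv2.resize(im[:,:,::-1],(720,520),interpolation=cv2.INTER_CUBIC))
s2=np.load("side0.npz"); im=s2["image"][145:280,235:375]; cv2.imwrite("pics/c1.png",cv2.resize(im[:,:,::-1],(560,540),interpolation=cv2.INTER_CUBIC))
# rim: heights 68..80
A=P[150:280,215:395]; 
np.set_printoptions(linewidth=250)
print((A[::5,::5,2]*1000).round().astype(int))
E
```

```text
[[  -2    7   -5   -2    0    0    2   -5    1   -3    3    5   -4    2    3    1    1    3    4    1    2   -1    1   -4    2   -4   -3    2    3    0   -5    0    1   -4    2    2]
 [  -3   -1   -1    2   -1    0   -2   -1   -5   -3    1    0    3    1   -2    9    3   -2    2   -2   -1    0   -2   -4   -3   -1   -1    1    0   -3   -3    1    3   -1    0    0]
 [   0    0    1    1   -3    3    0    0   -4    2    3   -2    1   -4    6    1    4   -1   -3   -1    0    1   -1    2    1   -1   -1    2    1    3    2    3    0    0    2    3]
 [   4   -1    1    1    6   -2   -3   -2   -2    2    0   -4   -4   -1   -1   -2   -6   -3   -4    0    0    3    0    1   -1    3    5    5   -2   -1    1   20   30   56   -5    2]
 [   1   -3    0   -4   -2    3    1    1   -2    1   -4   -4   -1    1    1   -3   -8   -2    0   -2   -3    2    2   -2    0  190    1   -1    3    0   36    6    7   39    3   -1]
 [   0   -2   -3    1  276   -1   -5   -4   -3    0   -1    5    4   -2   -4    3    1   -2   -2    0    0   -1   73   78   76  150   -5   -1   -4    4   22    6    3   60   -1    2]
 [
[... 2958 characters left out ...]
  -3    2   -2   -3   -4   -4    5    1   -1   43   49   43    0   -1    0    2    3   -3    2    1    1    0    3   -2    1    1    0   -2    3   -1]
 [   3    3   -1   -3    1    6   -1    3   -3    1   -2   -1    0   -1    2    3   49    0   -1    0    3    1    3    6    0    3   -2    1   -2   -4   -4   -1    3   -2   -3    4]
 [   2   -3    3    4    5    0    0    3   -2   -4    3    0   -1   -5   -3    4   -2    0    1    0    1   -1    1   -2   -1    0   -3   -2    0    0   -2    1    0    1   -1    1]
 [   1    3    3    4    0   -1    0   -1   -4   -2    0 1335   -4    0   -2    2   -8    0   -1  -10    0    1    4   -4    1    1   -1    2    2    4   -2    2   -1   -2    3    3]]
```

View pics/c0.png

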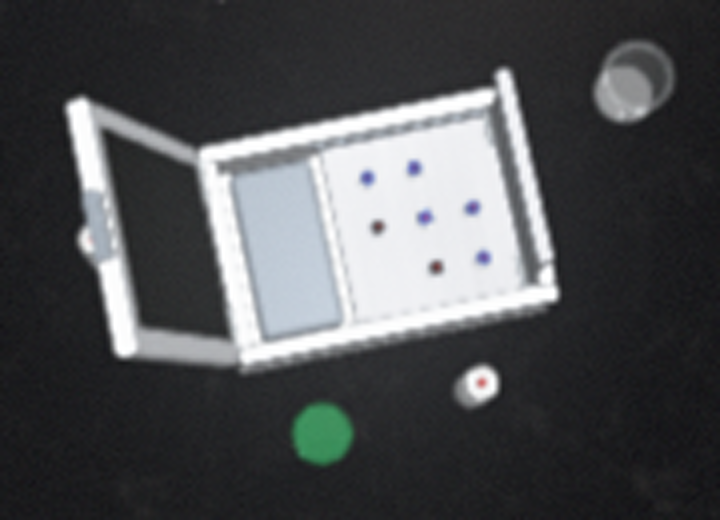

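View pics/c1.png

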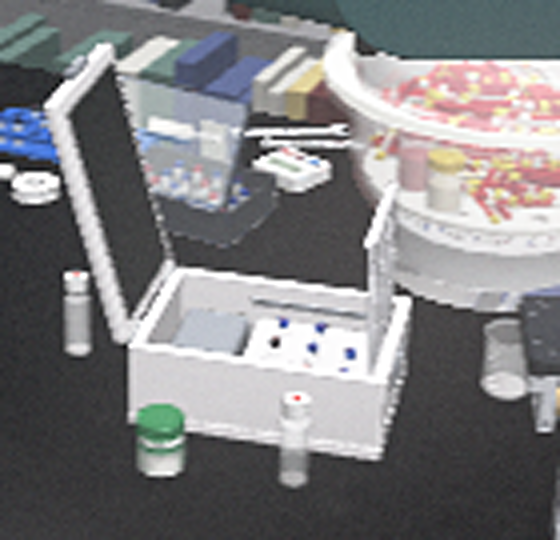

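The crops show the rim corners of the box at crop pixels (205,155), (240,360), (555,290) and (500,95). The flap is upright at the right wall, the cover leans left, and the jar and a vial stand just on the robot side. The second vial is left of the cover hinge.

```bash
cat >> h.py <<'E'
def fit(s,w=None):
    import cv2
    P=cloud(s); A=P[150:280,215:395].reshape(-1,3)
    r=A[(A[:,2]>.069)&(A[:,2]<.081)]
    # drop isolated points (vial cap)
    d=np.linalg.norm(r[:,None,:2]-r[None,:,:2],axis=2); r=r[(d<.02).sum(1)>8]
    import scipy.cluster.hierarchy as h
    l=h.fcluster(h.linkage(r[:,:2],'single'),.012,'distance'); r=r[l==np.bincount(l).argmax()]
    (c,sz,a)=cv2.minAreaRect((r[:,:2]*1000).astype(np.float32))
    return A,r,c,sz,a
E
python3 - <<'E'
from h import *
import cv2
from scipy.optimize import minimize
s=np.load("top0.npz"); A,r,c,sz,a=fit(s); print(c,sz,a,len(r))
c=np.array(c)/1000
# yaw of box x axis
for k in range(-4,5):
    t=np.radians(a)+k*np.pi/2
    if abs(t)<.7: 
        print("yaw cand",t)
        if abs(t)<.7: yaw=t
# refine: rectangle-outline fit by maximising points inside the wall band
def cost(p):
    R=np.array([[np.cos(p[2]),np.sin(p[2])],[-np.sin(p[2]),np.cos(p[2])]])
    q=np.abs((r[:,:2]-p[:2])@R.T)
    d=np.maximum(q[:,0]-.072,q[:,1]-.105)  # 0 outside edge, -0.01 inside edge
    return np.minimum(np.abs(d+.005),.012).__pow__(2).sum()
best=min((minimize(cost,[c[0]+dx,c[1]+dy,yaw+dt],method="Nelder-Mead") for dx in(-.01,0,.01) for dy in(-.01,0,.01) for dt in(-.08,0,.08)),key=lambda m:m.fun)
p=best.x; print(p,best.fun/len(r)); np.save("box.npy",p)
T=lambda X:np.c_[(X[:,:2]-p[:2])@np.array([[np.cos(p[2]),-np.sin(p[2])],[np.sin(p[2]),np.cos(p[2])]]),X[:,2]]
for n in("top0","side0"):
    B=T(cloud(np.load(n+".npz")).reshape(-1,3))
    m=(np.abs(B[:,0])<.05)
    f=B[m&(B[:,2]>.085)&(B[:,2]<.21)&(B[:,1]<-.04)&(B[:,1]>-.16)]
    cv=B[m&(B[:,2]>.1)&(B[:,2]<.3)&(B[:,1]>.08)&(B[:,1]<.22)]
    for nm,q in(("flap",f),("cover",cv)):
        print(n,nm,len(q))
        for z in np.arange(.09,.3,.02):
            k=q[abs(q[:,2]-z)<.01]
            if len(k): print(round(z,3),len(k),np.percentile(k[:,1],[5,50,95]).round(4))
P=cloud(np.load("top0.npz"))
for nm,(u,v) in dict(vial1=(335,246),jar=(296,258),vial2=(239,208),beaker=(373,170)).items():
    q=P[v-5:v+6,u-5:u+6].reshape(-1,3); q=q[(q[:,2]>.03)&(q[:,2]<.3)]; print(nm,np.median(q,0),T(np.median(q,0)[None]))
B=T(cloud(np.load("side0.npz")).reshape(-1,3)); k=B[(B[:,2]>.02)&(B[:,2]<.07)&(B[:,1]>.12)&(B[:,1]<.25)&(abs(B[:,0])<.15)]; print("vial2 side",len(k),np.percentile(k,[5,50,95],axis=0))
E
```

```text
(540.7001953125, -137.40805053710938) (144.54014587402344, 211.9718017578125) 11.033538818359375 817
yaw cand 0.19257158052697568
[ 0.54039942 -0.13796172  0.1947253 ] 1.0800464311664912e-05
top0 flap 273
0.09 32 [-0.0882 -0.0877 -0.0873]
0.11 33 [-0.0879 -0.087  -0.0864]
0.13 39 [-0.0869 -0.0865 -0.0859]
0.15 24 [-0.0861 -0.0858 -0.0853]
0.19 145 [-0.0878 -0.0839 -0.0805]
top0 cover 1207
0.11 86 [0.1087 0.1113 0.1139]
0.13 92 [0.1143 0.1169 0.1196]
0.15 93 [0.1199 0.1224 0.1249]
0.17 96 [0.1253 0.1278 0.1304]
0.19 109 [0.1306 0.1333 0.1359]
0.21 104 [0.136  0.1387 0.1414]
0.23 118 [0.1414 0.1442 0.1468]
0.25 114 [0.147  0.1496 0.1521]
0.27 302 [0.1525 0.1589 0.169 ]
0.29 93 [0.1606 0.1646 0.1704]
side0 flap 161
0.09 18 [-0.0906 -0.0897 -0.0888]
0.11 26 [-0.0899 -0.0888 -0.0881]
0.13 27 [-0.0887 -0.0879 -0.0873]
0.15 24 [-0.088  -0.0873 -0.0864]
0.17 25 [-0.0873 -0.0865 -0.0858]
0.19 41 [-0.086  -0.0831 -0.0793]
side0 cover 697
0.11 66 [0.1112 0.1143 0.1169]
0.13 70 [0.1167 0.1198 0.123 ]
0.15 68 [0.122  0.1253 0.1277]
0.17 72 [0.1279 0.1306 0.1339]
0.19 70 [0.1328 0.1358 0.1389]
0.21 75 [0.1375 0.1407 0.144 ]
0.23 76 [0.1433 0.1466 0.1496]
0.25 78 [0.1486 0.1514 0.1545]
0.27 103 [0.1548 0.1597 0.1684]
0.29 19 [0.1625 0.1663 0.1712]
vial1 [ 0.43441679 -0.20114166  0.07371081] [[-0.11620478 -0.04147858  0.07371081]]
jar [ 0.40637251 -0.10362347  0.04683875] [[-0.12484958  0.05962309  0.04683875]]
vial2 [0.50860253 0.02276865 0.2800805 ] [[-9.51136098e-05  1.63845305e-01  2.80080496e-01]]
beaker [ 0.6534482  -0.32636811  0.03596835] [[ 0.07445618 -0.20672028  0.03596835]]
vial2 side 78 [[0.0143558  0.17319571 0.02277753]
 [0.01923786 0.1799934  0.04670945]
 [0.02672466 0.19020407 0.06819058]]
```

The box is centred at about (0.540, −0.138) with yaw 0.195. The fitted footprint of 144.5 × 212 mm matches the given size. The flap is nearly upright with its top at about 0.19 m, and the cover is at about 1.84 rad. I'll move to hover outside the flap with the tool's x axis along the box's y and the fingers closed.

Emit:
carry_out:
  steps:
    - [[0.05, -0.012, -0.01], -0.9, 1]
    - [[0.1, -0.024, -0.02], -1.8, 1]
    - [[0.15, -0.036, -0.02], -2.7, 1]
    - [[0.2, -0.048, -0.02], -3.6, 1]
    - [[0.25, -0.06, -0.02], -4.5, 1]
    - [[0.3, -0.072, -0.02], -5.4, 1]
    - [[0.35, -0.083, -0.02], -6.3, 1]
    - [[0.4, -0.095, -0.02], -7.2, 1]
    - [[0.438, -0.104, -0.02], -8.08, 1]
    - [[0.438, -0.104, -0.02], -8.08, 1]

```text
time: 1.35
tool_pos: [0.5673, -0.2634, 0.224]
ee_rot: [-3.14, -0.002, 1.77]
wrist_force: [0.1, -0.3, -0.4]
width: 0.0004
finger_force: 0.0
```

```bash
cat >> h.py <<'E'
def show(pic=None):
    from bench import robot
    import cv2
    o=robot.get_obs(); p=np.load("box.npy"); c,s=np.cos(p[2]),np.sin(p[2])
    d=o["tool_pos"][:2]-p[:2]
    print("t",round(o["time"],2),"box xy",(c*d[0]+s*d[1]).round(4),(-s*d[0]+c*d[1]).round(4),"z",o["tool_pos"][2].round(4),"rot",np.round(o["ee_rot"],3),"F",o["wrist_force"].round(1),"w",round(o["width"],3),"q",o["joint_positions"].round(2))
    if pic:
        n,name=pic; s_=robot.snapshot(n); cv2.imwrite(f"pics/{name}.png",s_["image"][:,:,::-1]); np.savez(name+".npz",**s_); return s_
E
python3 -c "
from h import *
s=show(('side','s1'));s2=show(('top','t1'))
import cv2
cv2.imwrite('pics/both1.png',np.hstack([cv2.resize(x['image'][130:290,220:400,::-1],(394,350)) for x in (s,s2)]))"
```

```text
t 1.35 box xy 0.0022 -0.1283 z 0.224 rot [-3.14e+00 -2.00e-03  1.77e+00] F [ 0.1 -0.3 -0.4] w 0.0 q [-0.53  0.26  1.14  0.    1.75 -0.72]
t 1.4 box xy 0.0008 -0.1293 z 0.2243 rot [-3.140e+00 -1.000e-03  1.767e+00] F [-0.9 -0.6 -0.6] w 0.001 q [-0.53  0.26  1.14 -0.    1.75 -0.72]
```

View pics/both1.png

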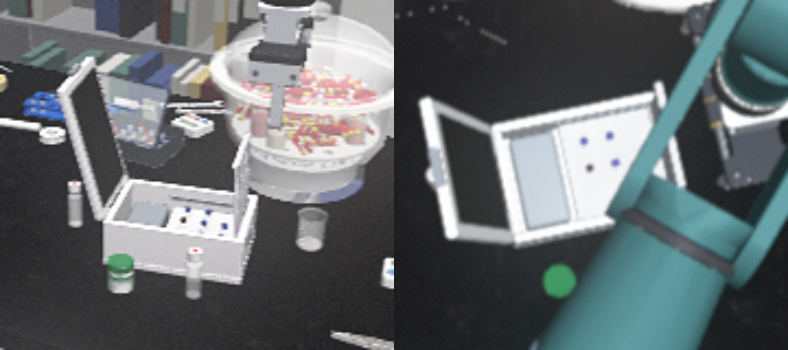

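Emit:
carry_out:
  steps:
    - [[0, 0, 0.032], 0, 1]
    - [[0.0, 0, 0.062], 0, 1]
    - [[0.015, 0, 0.064], 0, 1]
    - [[0.025, 0, 0.065], 0, 1]
    - [[0.033, 0, 0.067], 0, 1]
    - [[0.042, 0, 0.068], 0, 1]
    - [[0.054, 0, 0.07], 0, 1]
    - [[0.066, 0, 0.073], 0, 1]
    - [[0.077, 0, 0.078], 0, 1]
    - [[0.077, 0, 0.078], 0, 1]

```text
time: 2.7
tool_pos: [0.5503, -0.1886, 0.1465]
ee_rot: [-3.14, -0.001, 1.767]
wrist_force: [0.1, -0.2, -0.7]
width: 0.0007
finger_force: 0.0
```

```bash
python3 -c "
from h import *
s=show(('side','s2'))
import cv2
cv2.imwrite('pics/s2c.png',cv2.resize(s['image'][130:290,220:400,::-1],(450,400)))"
```

```text
t 2.7 box xy -0.0001 -0.0516 z 0.1465 rot [-3.140e+00 -1.000e-03  1.767e+00] F [ 0.1 -0.2 -0.7] w 0.001 q [-0.43  0.18  1.39  0.    1.58 -0.62]
```

View pics/s2c.png

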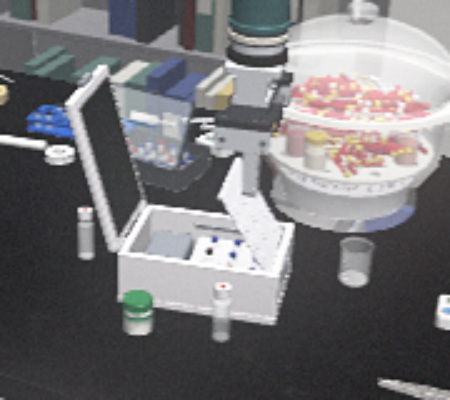

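Emit:
carry_out:
  steps:
    - [[0.01, 0, 0.007], 0, 1]
    - [[0.02, 0, 0.0145], 0, 1]
    - [[0.029, 0, 0.0235], 0, 1]
    - [[0.036, 0, 0.0335], 0, 1]
    - [[0.042, 0, 0.0445], 0, 1]
    - [[0.046, 0, 0.056], 0, 1]
    - [[0.049, 0, 0.067], 0, 1]
    - [[0.05, 0, 0.074], 0, 1]
    - [[0.05, 0, 0.078], 0, 1]
    - [[0.05, 0, 0.0795], 0, 1]

```text
time: 4.0
tool_pos: [0.5413, -0.1411, 0.0678]
ee_rot: [-3.141, 0.0, 1.766]
wrist_force: [-0.1, -0.2, -0.3]
width: 0.0002
finger_force: 0.2
```

```bash
python3 -c "
from h import *
show()"
```

```text
t 4.0 box xy 0.0002 -0.0032 z 0.0678 rot [-3.141  0.     1.766] F [-0.1 -0.2 -0.3] w 0.0 q [-0.36  0.17  1.55 -0.    1.42 -0.55]
```

Emit:
carry_out:
  steps:
    - [[0, 0, 0.001], 0, 1]
    - [[0, 0, 0.002], 0, 1]
    - [[0, 0, 0.003], 0, 1]
    - [[0, 0, 0.003], 0, 1]

```text
time: 4.5
tool_pos: [0.5416, -0.1412, 0.0662]
ee_rot: [3.141, 0.001, 1.766]
wrist_force: [-2.2, -0.2, 4.4]
width: 0.0005
finger_force: 2.7
```

Emit:
carry_out:
  steps:
    - [[0, 0, 0.001], 0, 1]
    - [[0, 0, 0.002], 0, 1]
    - [[0, 0, 0.002], 0, 1]

```text
time: 4.88
tool_pos: [0.5416, -0.1412, 0.0661]
ee_rot: [3.14, 0.001, 1.766]
wrist_force: [-4.5, 1.9, 12.3]
width: 0.0005
finger_force: 6.1
```

The flap is firmly at its stop: 12 N at z = 0.066 m, the height it should lie at. Next I'll rise and cross over the cover.

Emit:
carry_out:
  steps:
    - [[0, 0, -0.02], 0, 1]
    - [[0, 0, -0.07], 0, 1]
    - [[0, 0, -0.13], 0, 1]
    - [[0, 0, -0.19], 0, 1]
    - [[0, 0, -0.25], 0, 1]
    - [[0, 0, -0.275], 0, 1]
    - [[0.055, 0, -0.275], 0, 1]
    - [[0.11, 0, -0.275], 0, 1]
    - [[0.17, 0, -0.275], 0, 1]
    - [[0.223, 0, -0.275], 0, 1]

```text
time: 6.12
tool_pos: [0.4975, 0.0797, 0.3378]
ee_rot: [3.141, -0.0, 1.766]
wrist_force: [-0.6, 0.1, -0.1]
width: 0.0004
finger_force: 0.0
```

```bash
python3 -c "
from h import *
s=show(('side','s3'));s2=show(('top','t3'))
import cv2
cv2.imwrite('pics/both3.png',np.hstack([cv2.resize(x['image'][110:290,200:400,::-1],(394,355)) for x in (s,s2)]))
p=np.load('box.npy')
B=cloud(s).reshape(-1,3); B[:,:2]=(B[:,:2]-p[:2])@np.array([[np.cos(p[2]),-np.sin(p[2])],[np.sin(p[2]),np.cos(p[2])]])
for y in np.arange(-.08,.06,.01):
    k=B[(abs(B[:,0])<.04)&(abs(B[:,1]-y)<.005)&(B[:,2]<.12)&(B[:,2]>.02)]
    if len(k): print(round(y,3),np.median(k[:,2]).round(4))
"
```

```text
t 6.12 box xy 0.0001 0.2218 z 0.3378 rot [ 3.141 -0.     1.766] F [-0.6  0.1 -0.1] w 0.0 q [ 0.05 -0.    1.21  0.    1.94 -0.15]
t 6.17 box xy -0.0003 0.2277 z 0.3384 rot [ 3.14  -0.005  1.774] F [-0.8  1.8  0.4] w 0.001 q [ 0.05 -0.01  1.21  0.01  1.94 -0.15]
-0.08 0.0648
-0.07 0.0652
-0.06 0.065
-0.05 0.0653
-0.04 0.0654
-0.03 0.0651
-0.02 0.0651
-0.01 0.0656
-0.0 0.0656
0.01 0.0652
0.02 0.0658
0.03 0.0654
0.04 0.0648
0.05 0.0429
0.06 0.0434
```

View pics/both3.png

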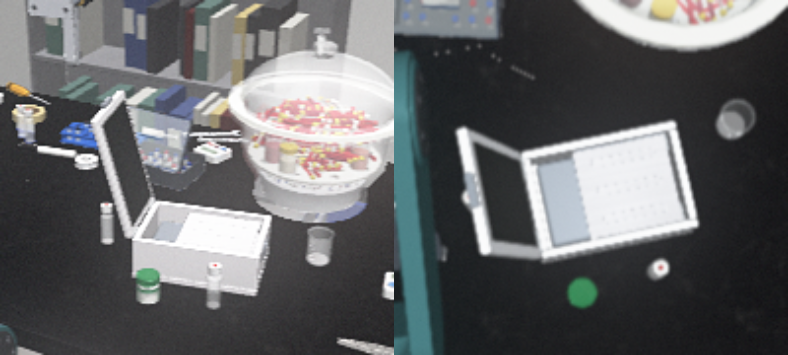

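The flap lies flat at 65 mm, the box and bystanders have not moved, and the cover is still open. Next I'll descend behind the cover and push it to upright.

Emit:
carry_out:
  steps:
    - [[0, 0, 0.05], 0, 1]
    - [[0, 0, 0.095], 0, 1]
    - [[-0.02, 0, 0.098], 0, 1]
    - [[-0.035, 0, 0.098], 0, 1]
    - [[-0.043, 0, 0.097], 0, 1]
    - [[-0.053, 0, 0.096], 0, 1]
    - [[-0.065, 0, 0.095], 0, 1]
    - [[-0.078, 0, 0.094], 0, 1]
    - [[-0.09, 0, 0.093], 0, 1]
    - [[-0.1, 0, 0.092], 0, 1]

```text
time: 7.48
tool_pos: [0.5177, -0.0209, 0.2458]
ee_rot: [3.141, -0.0, 1.766]
wrist_force: [1.1, 2.9, 0.1]
width: 0.0003
finger_force: 1.0
```

```bash
python3 -c "
from h import *
s=show(('side','s4'))
import cv2
cv2.imwrite('pics/s4c.png',cv2.resize(s['image'][110:290,200:400,::-1],(450,405)))"
```

```text
t 7.47 box xy 0.0004 0.1192 z 0.2458 rot [ 3.141 -0.     1.766] F [1.1 2.9 0.1] w 0.0 q [-0.15  0.01  1.37  0.    1.76 -0.35]
```

View pics/s4c.png

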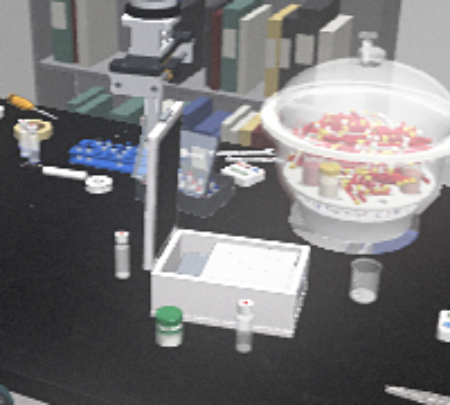

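Emit:
carry_out:
  steps:
    - [[-0.012, 0, 0], 0, 1]
    - [[-0.025, 0, 0], 0, 1]
    - [[-0.038, 0, 0.0025], 0, 1]
    - [[-0.053, 0, 0.006], 0, 1]
    - [[-0.067, 0, 0.011], 0, 1]
    - [[-0.081, 0, 0.0165], 0, 1]
    - [[-0.094, 0, 0.0235], 0, 1]
    - [[-0.106, 0, 0.032], 0, 1]
    - [[-0.118, 0, 0.041], 0, 1]
    - [[-0.1285, 0, 0.0515], 0, 1]

```text
time: 8.78
tool_pos: [0.5426, -0.1473, 0.1939]
ee_rot: [3.141, 0.001, 1.766]
wrist_force: [-0.3, -0.3, 1.3]
width: 0.0003
finger_force: 0.5
```

```bash
python3 -c "
from h import *
show()"
```

```text
t 8.78 box xy 0.0003 -0.0096 z 0.1939 rot [3.141e+00 1.000e-03 1.766e+00] F [-0.3 -0.3  1.3] w 0.0 q [-0.37  0.12  1.36 -0.    1.66 -0.56]
```

Emit:
carry_out:
  steps:
    - [[-0.01, 0, 0.0105], 0, 1]
    - [[-0.0185, 0, 0.0225], 0, 1]
    - [[-0.0265, 0, 0.035], 0, 1]
    - [[-0.033, 0, 0.0485], 0, 1]
    - [[-0.0385, 0, 0.062], 0, 1]
    - [[-0.0425, 0, 0.0765], 0, 1]
    - [[-0.0445, 0, 0.085], 0, 1]
    - [[-0.046, 0, 0.094], 0, 1]
    - [[-0.047, 0, 0.1], 0, 1]
    - [[-0.047, 0, 0.104], 0, 1]

```text
time: 10.02
tool_pos: [0.5515, -0.1925, 0.0903]
ee_rot: [3.142, 0.0, 1.766]
wrist_force: [-0.0, -0.8, -0.3]
width: 0.0005
finger_force: 0.2
```

Emit:
carry_out:
  steps:
    - [[0, 0, 0.001], 0, 1]
    - [[0, 0, 0.002], 0, 1]
    - [[0, 0, 0.003], 0, 1]
    - [[0, 0, 0.003], 0, 1]

```text
time: 10.52
tool_pos: [0.5516, -0.1925, 0.0883]
ee_rot: [3.141, 0.001, 1.766]
wrist_force: [-1.5, 0.7, 3.2]
width: 0.0005
finger_force: 1.8
```

Emit:
carry_out:
  steps:
    - [[0, 0, 0.001], 0, 1]
    - [[0, 0, 0.002], 0, 1]
    - [[0, 0, 0.0025], 0, 1]
    - [[0, 0, 0.0025], 0, 1]

```text
time: 11.02
tool_pos: [0.5517, -0.1925, 0.0882]
ee_rot: [3.14, 0.001, 1.766]
wrist_force: [-4.6, 1.6, 11.7]
width: 0.0003
finger_force: 6.0
```

Emit:
carry_out:
  steps:
    - [[0, 0, -0.01], 0, 1]
    - [[0, 0, -0.05], 0, 1]
    - [[0, 0, -0.11], 0, 1]
    - [[0, 0, -0.16], 0, 1]
    - [[-0.06, 0, -0.16], 0, 1]
    - [[-0.12, 0, -0.16], 0, 1]
    - [[-0.17, 0, -0.16], 0, 1]
    - [[-0.17, 0, -0.16], 0, 1]
    - [[-0.17, 0, -0.16], 0, 1]

```text
time: 12.15
tool_pos: [0.5845, -0.3588, 0.2443]
ee_rot: [-3.141, -0.001, 1.766]
wrist_force: [0.3, 0.0, 1.1]
width: 0.0006
finger_force: 0.0
```

```bash
python3 -c "
from h import *
s=show(('side','s5'));s2=show(('top','t5'))
import cv2
cv2.imwrite('pics/both5.png',np.hstack([cv2.resize(x['image'][110:290,200:400,::-1],(394,355)) for x in (s,s2)]))
p=np.load('box.npy')
for q in (s,s2):
  B=cloud(q).reshape(-1,3); B[:,:2]=(B[:,:2]-p[:2])@np.array([[np.cos(p[2]),-np.sin(p[2])],[np.sin(p[2]),np.cos(p[2])]])
  k=B[(abs(B[:,0])<.06)&(abs(B[:,1])<.1)&(B[:,2]<.13)&(B[:,2]>.05)]
  print(len(k),np.linalg.lstsq(np.c_[k[:,1],np.ones(len(k))],k[:,2],rcond=None)[0])
"
```

```text
t 12.15 box xy 0.0005 -0.2252 z 0.2443 rot [-3.141e+00 -1.000e-03  1.766e+00] F [0.3 0.  1.1] w 0.001 q [-0.63  0.4   0.92  0.    1.83 -0.83]
t 12.2 box xy 0.0007 -0.2246 z 0.2451 rot [ 3.141 -0.     1.767] F [ 0.8  0.4 -0.3] w 0.0 q [-0.63  0.4   0.92  0.    1.83 -0.83]
1064 [0.00224032 0.087979  ]
3552 [-0.00105869  0.08870201]
```

View pics/both5.png

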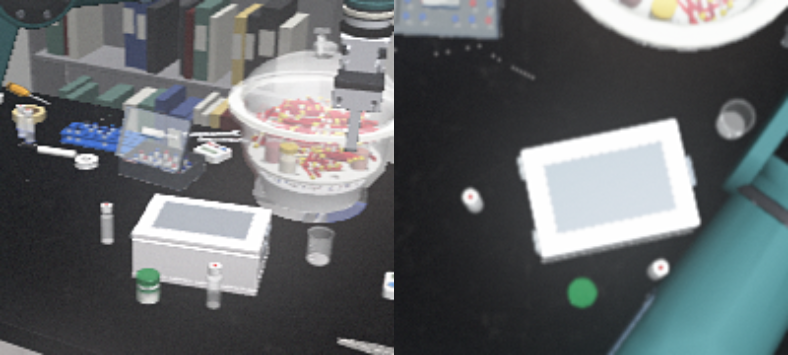

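The cover is shut flat at 88 mm with a tilt of about 0.002 rad. The bystanders stand where they were and the arm is clear, so I'm handing in.

```bash
python3 -c "
from bench import robot
print(robot.close_job())"
```

```text
the job is handed in; nothing more can be done
None
```

The job is handed in: the flap was pushed flat first (face measured at 65 mm), then the cover shut fully (88 mm, about 0.002 rad tilt), with the box and bystanders looking unmoved in the last pictures; the hand-in returned no verdict.

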